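Index the swivel inspection table to its next station

ROBOT

A 7-joint arm with a two-finger parallel gripper is mounted at the origin on the work surface. World frame = base frame: x ahead of the robot, y to its left, z up, the work surface at z = 0. Lengths are in m, angles in rad, forces in N, time in s.
With the tool pointing down it reaches from about 0.425 to 0.95 m from the base axis. Payload 4.7 kg.
Tool frame: the origin (TCP) lies on the centre line of the jaws, within the pads' length; the fingertips stand 22 mm ahead of it and the grasp point (between the pads) lies 3 mm ahead of it; z points along the fingers, x is the direction in which the jaws open and shut, and the axes are right-handed (so a half turn about z gives the same grasp; the last joint's range is limited). The gripper opens to 87 mm and grips with 3 to 60 N. Pads are 19 mm wide; open, the fingers measure 117 mm over their backs; the gripper's body (75 mm by 190 mm) begins 51 mm behind the grasp point.
Start: joints at [1.129, 0.469, -0.049, 1.532, 0.024, 1.141, -0.082], TCP at [0.271, -0.618, 0.245] pointing down, gripper open.
Joint ranges: [-2.59, 2.59], [-0.33, 1.99], [-1.39, 1.29], [0.1, 2.45], [-1.04, 4.18], [0.21, 1.99], [-2.66, 2.66]. Speed limits (rad/s): [2.57, 2.57, 3.14, 3.14, 3.14, 3.14, 3.14].

INTERFACE

Orientations are given as a unit quaternion [x, y, z, w].
In Python, from bench import sensors, imaging, bot gives the robot as it stands.
- The arm moves only by the tool carry_out, never from a script. Its arguments are lists of equal length, an entry for each row: "grip": the gripper's target within -1 to 1 (fully open at 1, half-way at 0, shut at -1); "delta_pos": the shift along the tool's x, y, z in mm, a list of three; "roll": the turn about the tool's z in degrees. A call has 1 to 5 rows; each row shifts and turns the commanded pose from where the row before left it, along the tool's axes as they then stand; what a row does not reach is not made up. A row lasts 1/12 s, in which the tool goes at most 41.7 mm and 7.16 degrees, less where a joint would pass 70% of its speed; a pose out of reach is approached as far as the arm can. A call with a gripper value outside its range is refused whole. The fingers move at their own pace and stop on an object; "squeeze" is the grip in N (left out, the last holds). Time passes only in rows, so rows that do not move let the fingers close. It gives the time, the measured TCP pose, the force and the opening at its end, in the units of the state.
- sensors.read_state(): the state, without advancing time (a new reading comes with each control period).
- imaging.grab_frame(name): name is "side" or "top" or "wrist"; returns a dict with "pixels" (420x560x3 uint8, blue, green, red), "vertical_fov" (degrees; the focal length in pixels is half the picture's height over the tangent of half this angle, whatever the lens; pixels are square), "cx", "cy" (the principal point, pixels), "camera_from_world" (4x4, takes a point from world to camera coordinates); the wrist camera has in their place "hand_eye" (4x4, takes a point from camera to tool coordinates, whose origin is the TCP and whose axes are the tool frame's). Camera axes: x right, y up, looking along -z (the intrinsics and any distortion apply to the point x, -y, -z); pixel columns grow to the right and rows downward; lengths in m; the calibration is good to about 2 mm. A picture is of the moment at which its call begins: read the wrist's pose just before it. There is no depth.
- bot.finish_job(): hands the job in, once; it reports no verdict.
The state is a dict: "clock": time; "joints": joint angles; "joint_velocities": joint speeds; "tau": joint torques, N m; "tool_pos": TCP position; "ee_rot": TCP orientation; "wrist_force": force on the tool from outside, world axes, zero at the start; "ft_torque": the same for the moment, N m; "opening": opening from 0.0 (shut) to 1.0 (fully open).
Only numpy, scipy, OpenCV 4.12 (cv2) and the standard library are available. Lean on these libraries where they do the work, as an engineer would, in place of code of your own. Each camera call takes 0.05 s, during which the arm holds its last target. There are 200 camera calls.

TASK

Index the swivel inspection table one station on: draw its spring pin up by the black knob until it is clear of its hole, swing the table counterclockwise (seen from above), then let the pin ride on the plate and feel for the next hole so that it drops in fully home, and let go. Where exactly the next hole lies is not known, so swing slowly and never jam the pin sideways against the plate (keep well under 30 N). Leave the sleeves and the caliper alone.

Things in the scene. Friction and masses are not known exactly. Their poses are not given: they have to be found in the camera images.
- base: Fixed grey round foot of the swivel table, 264 mm across, 18 mm high. Origin on the swivel axis at the bench surface, z up. On it a flat steel index track, an arc about the axis (radius 89 to 125 mm, top 34 mm above the bench), from 20 deg before the foot's own x axis to 110 deg after it (counterclockwise from above)
- hole_first (a point): Mouth of the first hole (upright, round, 12 mm) in the track's top, where the pin sits at the start: on the foot's x axis, on a circle of radius 105 mm about the swivel axis, 34 mm above the bench
- window_mid (a point): Middle of the window in the track (30 to 86 deg from the first hole), filled by a darker adjustable plate, top 32 mm above the bench. It holds the next hole (dark, round, 12 mm, on the 105 mm circle), 46 to 70 deg counterclockwise from the first; its place differs each time and is in no reading: feel for it, or see it from above. This point is at 58 deg. No other hole is in reach
- turntable (a joint): Angle of the turntable about the swivel axis, rad, growing counterclockwise seen from above; 0 with the pin in the first hole; stops at -0.2 and 1.75. An aluminium disc, 168 mm across, z 36 to 54 mm, 1 to 2 kg, with a steel work piece in three jaws on it (top at z 84 mm) and a lug on its rim, 34 mm wide, top at z 54 mm, that carries the pin. Friction about 0.12 N m
- plunger (a joint): How far the spring pin is drawn up, m: 0 fully home, 0.010 when its foot stands on the track, 0.008 on the darker plate, 0.016 fully drawn. A 10 mm steel rod with a flat foot, at radius 105 mm. Its spring presses it down (5 N home, 11 N fully drawn) and drops it if let go; riding, it drags with about 2 N. It goes round with the turntable and locks it in a hole (about 1 mm of play each way)
- knob_mid (a point): Centre of the pin's knob: an upright black cylinder, 28 mm across, 26 mm high, round, on the pin's axis; 91 mm above the bench with the pin home. It rises with the pin and goes round with the turntable. Below it a barrel 19 mm across stands on the lug. Room all round; fingers may reach down to 58 mm above the bench beside it
- sleeve_a: Bystander: loose bright steel sleeve standing on the bench, 54 mm across, 32 mm high; origin at the centre of its underside
- sleeve_b: Bystander: a second sleeve, the same
- caliper: Bystander: loose caliper lying on the bench, 200 mm long, 12 mm high; origin under the middle of its beam, x along the beam

How it is judged:
By the outcome, as a careful person would: the job done as asked, in the order asked, and still so for the second after the job is handed in, with the robot touching nothing.
It also fails if it takes over 45 s, if anything falls off the work surface, if the arm or the gripper's body presses on something with over 40 N, if the wrist force passes 120 N, or if a joint passes its speed limit or range.

## Working session

There is one attempt and no reset: what is moved stays moved. The work goes in short steps, Python scripts to look and compute and a tool call to move; the robot and the scene stay as the last step left them, time stands still between calls to the robot, and variables do not carry over. Pictures are saved under pics/ and viewed, about 8 in all and at most 12, crops included, and the job is handed in when it is done.

Besides the shell and the picture viewer there is one more tool, called after "Call:" as a command line: name --pt "numbers of a row" for each row, then --argument value for the rest. carry_out: Moves the arm, as the interface text tells. Its arguments: {"type":"object","properties":{"grip":{"type":"array"},"delta_pos":{"type":"array"},"roll":{"type":"array"},"squeeze":{"type":"number"}},"required":["grip","delta_pos","roll"]}

```bash
mkdir -p pics; ls; python3 - <<'E'
from bench import sensors, imaging
import cv2,numpy as np
s=sensors.read_state();print({k:np.round(v,3) for k,v in s.items()})
for n in("side","top"):
    f=imaging.grab_frame(n);cv2.imwrite(f"pics/{n}0.png",f["pixels"]);print(n,{k:(v if np.isscalar(v) else np.round(v,4).tolist()) for k,v in f.items() if k!="pixels"})
f=imaging.grab_frame("wrist");print({k:(v if np.isscalar(v) else np.round(v,4).tolist()) for k,v in f.items() if k!="pixels"})
E
```

```text
pics
{'clock': np.float64(0.0), 'joints': array([ 1.129,  0.469, -0.049,  1.534,  0.024,  1.141, -0.082]), 'joint_velocities': array([ 0.001, -0.003,  0.001, -0.001, -0.   ,  0.001,  0.001]), 'tau': array([-0.0000e+00, -5.0798e+01, -8.2000e-02, -2.3615e+01, -6.2000e-02,
        3.8000e-02,  0.0000e+00]), 'tool_pos': array([ 0.271, -0.618,  0.243]), 'ee_rot': array([ 0.837, -0.547, -0.001, -0.001]), 'wrist_force': array([ 0.588,  1.196, -0.171]), 'ft_torque': array([-0.014,  0.055,  0.008]), 'opening': np.float64(1.0)}
side {'vertical_fov': 42.27560810906791, 'cx': 294.48483943448844, 'cy': 211.33775370856674, 'camera_from_world': [[-0.934, -0.3572, -0.0117, 0.4632], [0.2268, -0.6176, 0.7531, -0.2056], [-0.2762, 0.7007, 0.6578, -1.0656], [0.0, 0.0, 0.0, 1.0]]}
top {'vertical_fov': 43.84543717257883, 'cx': 281.1660318617971, 'cy': 210.60647473146264, 'camera_from_world': [[-0.0115, -0.9999, -0.0079, -0.0105], [0.9968, -0.0121, 0.0792, -0.5029], [-0.0793, -0.007, 0.9968, -1.4677], [0.0, 0.0, 0.0, 1.0]]}
{'vertical_fov': 65.42373945817596, 'cx': 280.756743030359, 'cy': 207.03886129020077, 'hand_eye': [[1.0, 0.0011, -0.0011, 0.0007], [0.0008, -0.9637, -0.267, -0.0717], [-0.0013, 0.267, -0.9637, -0.1399], [0.0, 0.0, 0.0, 1.0]]}
```

View pics/top0.png

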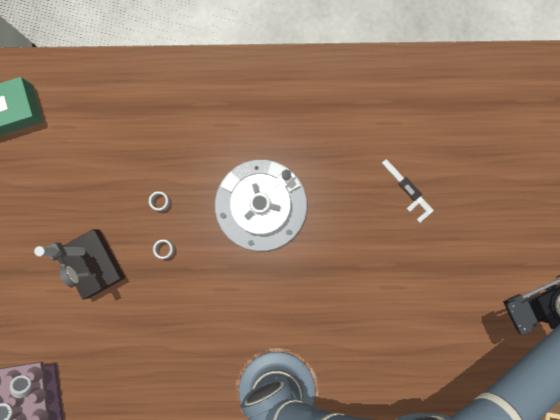

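View pics/side0.png

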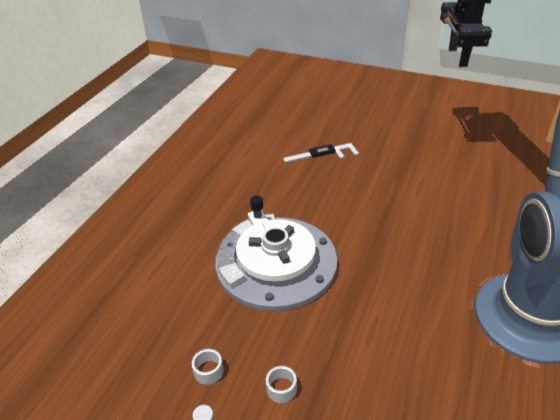

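```bash
cat > h.py <<'E'
import cv2,numpy as np
from bench import sensors, imaging
def K(f):
    h=f["pixels"].shape[0]; F=h/2/np.tan(np.radians(f["vertical_fov"])/2); return F,f["cx"],f["cy"]
def back(f,u,v,z):
    F,cx,cy=K(f);M=np.array(f["camera_from_world"]);R=M[:3,:3];o=-R.T@M[:3,3]
    d=R.T@np.array([(u-cx)/F,-(v-cy)/F,-1]);return o+d*(z-o[2])/d[2]
def proj(f,p):
    F,cx,cy=K(f);M=np.array(f["camera_from_world"]);q=M[:3,:3]@p+M[:3,3];return cx-F*q[0]/q[2],cy+F*q[1]/q[2]
E
python3 - <<'E'
from h import *
f=imaging.grab_frame("top");im=f["pixels"]
c=im[150:260,205:315];cv2.imwrite("pics/c1.png",cv2.resize(c,(600,600),interpolation=cv2.INTER_CUBIC)) 
g=imaging.grab_frame("side");c2=g["pixels"][185:310,205:345];cv2.imwrite("pics/c2.png",cv2.resize(c2,(672,600),interpolation=cv2.INTER_CUBIC))
print(back(f,261,205,.018),back(f,287,175,.104),back(g,276,262,.018),back(g,257,200,.104))
E
```

```text
[0.51971374 0.04098506 0.018     ] [ 0.5924772  -0.03395286  0.104     ] [0.51728304 0.05395996 0.018     ] [ 0.59272442 -0.02838874  0.104     ]
```

View pics/c1.png

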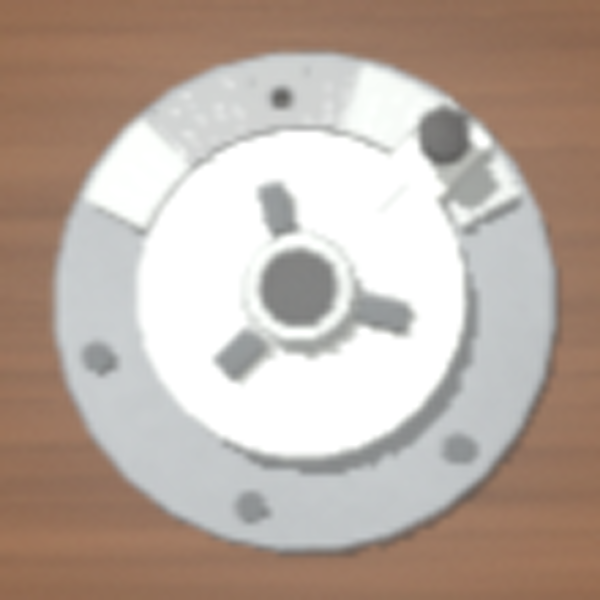

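View pics/c2.png

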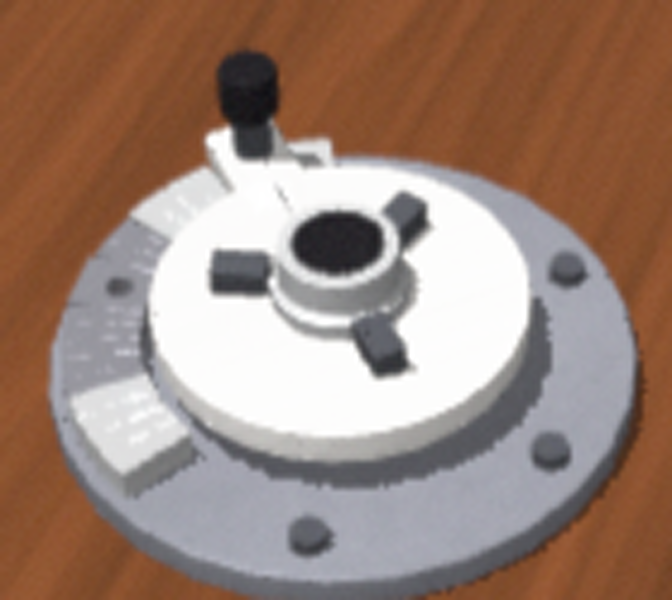

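```bash
python3 - <<'E'
from h import *
f=imaging.grab_frame("top");g=imaging.grab_frame("side")
T=lambda a,b,z:back(f,205+(a+.5)/5.4545-.5,150+(b+.5)/5.4545-.5,z)[:2]
S=lambda a,b,z:back(g,205+(a+.5)/4.8-.5,185+(b+.5)/4.8-.5,z)[:2]
np.set_printoptions(precision=4,suppress=True)
foot=T(305.5,302,.016);disc=T(302.5,294,.054);wp=T(298,288,.084)
kn=T(445,133,.102);h=T(281,98,.032)
print("top",foot,disc,wp,kn,h)
sf=S(337,241,.084);sk=S(248,88,.091);sh=S(120,286,.032);print("side",sf,sk,sh)
for c,k,q in((disc,kn,h),(foot,kn,h),(sf,sk,sh)):
    a=k-c;b=q-c;t=np.arctan2(a[1],a[0]);u=np.arctan2(b[1],b[0]);print(np.linalg.norm(a),np.linalg.norm(b),np.degrees([t,u,u-t]))
s=sensors.read_state()
from scipy.spatial.transform import Rotation as R
print(R.from_quat(s["ee_rot"]).as_matrix())
E
```

```text
top [0.52   0.0422] [0.5207 0.042 ] [0.5209 0.0428] [ 0.5956 -0.0318] [0.6257 0.0534]
side [0.5231 0.0404] [ 0.5972 -0.0326] [0.6268 0.0519]
0.10509335941415672 0.10557046410078733 [-44.5442   6.2076  50.7517]
0.10575978728790848 0.1062107068422865 [-44.3914   6.0255  50.417 ]
0.10397478063422916 0.10428815238244903 [-44.5874   6.3306  50.918 ]
[[ 0.4012 -0.916  -0.0002]
 [-0.916  -0.4012  0.0004]
 [-0.0004 -0.     -1.    ]]
```

```bash
cat > plan.py <<'E'
import numpy as np
from bench import sensors
from scipy.spatial.transform import Rotation as R
np.set_printoptions(precision=4,suppress=True)
C=np.array([.521,.042])
def yaw(s): m=R.from_quat(s["ee_rot"]).as_matrix(); return np.degrees(np.arctan2(m[1,0],m[0,0]))
def line(pos,yawd,n):
    "rows (mm, deg) from the present pose to pos/yaw, roll after shift in each row"
    s=sensors.read_state(); y=yaw(s); w=((yawd-y+180)%360-180)/n; d=(np.array(pos)-s["tool_pos"])/n*1000
    emit([d]*n,y,w)
def emit(ds,y,w):
    out=[];ro=-round(w,1)
    for d in ds:
        c,q=np.cos(np.radians(y)),np.sin(np.radians(y))
        out.append([round(float(v),1) for v in (c*d[0]+q*d[1], q*d[0]-c*d[1], -d[2])]); y-=ro
    for i in range(0,len(out),5): print(out[i:i+5],[ro]*len(out[i:i+5]))
def state():
    s=sensors.read_state(); p=s["tool_pos"]; r=p[:2]-C
    print("t",round(float(s["clock"]),2),"p",p,"yaw",round(yaw(s),2),"F",s["wrist_force"],"M",s["ft_torque"],"open",round(float(s["opening"]),3),"rad",np.linalg.norm(r).round(4),"ang",np.degrees(np.arctan2(r[1],r[0])).round(2),"j7",s["joints"][6].round(2))
E
python3 -c "
from plan import *
state();line([.5965,-.032,.16],45.5,20)"
```

```text
t 0.35 p [ 0.2708 -0.6182  0.2443] yaw -66.35 F [0.7062 0.1055 0.8036] M [-0.0003 -0.0304 -0.015 ] open 0.998 rad 0.706 ang -110.76 j7 -0.08
[[-20.3, -26.7, 4.2], [-17.6, -28.5, 4.2], [-14.7, -30.1, 4.2], [-11.7, -31.4, 4.2], [-8.6, -32.4, 4.2]] [np.float64(-5.6), np.float64(-5.6), np.float64(-5.6), np.float64(-5.6), np.float64(-5.6)]
[[-5.4, -33.1, 4.2], [-2.2, -33.5, 4.2], [1.1, -33.5, 4.2], [4.4, -33.2, 4.2], [7.6, -32.7, 4.2]] [np.float64(-5.6), np.float64(-5.6), np.float64(-5.6), np.float64(-5.6), np.float64(-5.6)]
[[10.8, -31.8, 4.2], [13.8, -30.6, 4.2], [16.7, -29.1, 4.2], [19.5, -27.3, 4.2], [22.0, -25.3, 4.2]] [np.float64(-5.6), np.float64(-5.6), np.float64(-5.6), np.float64(-5.6), np.float64(-5.6)]
[[24.4, -23.0, 4.2], [26.5, -20.5, 4.2], [28.4, -17.8, 4.2], [30.0, -15.0, 4.2], [31.3, -12.0, 4.2]] [np.float64(-5.6), np.float64(-5.6), np.float64(-5.6), np.float64(-5.6), np.float64(-5.6)]
```

Call:
carry_out --grip '[1,1,1,1,1]' --pt "-20 -27 4" --pt "-18 -28 4" --pt "-15 -30 4" --pt "-12 -31 4" --pt "-9 -32 4" --roll '[-5.6,-5.6,-5.6,-5.6,-5.6]'

```text
clock: 0.77
tool_pos: [0.3513, -0.4703, 0.2245]
ee_rot: [0.945, -0.326, 0.0, 0.0]
wrist_force: [1.1, -0.3, 0.1]
opening: 1.001
```

Call:
carry_out --grip '[1,1,1,1,1]' --pt "-5 -33 4" --pt "-2 -33 4" --pt "1 -33 4" --pt "4 -33 4" --pt "8 -33 4" --roll '[-5.6,-5.6,-5.6,-5.6,-5.6]'

```text
clock: 1.18
tool_pos: [0.4324, -0.325, 0.2047]
ee_rot: [0.996, -0.088, 0.0, 0.0]
wrist_force: [0.2, -0.5, -0.8]
opening: 1.001
```

```bash
python3 -c "
from plan import *
state();line([.5965,-.032,.16],45.5,10)"
```

```text
t 1.18 p [ 0.4324 -0.325   0.2047] yaw -10.1 F [ 0.1922 -0.4729 -0.8108] M [ 0.0006 -0.1064  0.0027] open 1.001 rad 0.3776 ang -103.57 j7 0.26
[[11.0, -31.7, 4.5], [14.1, -30.5, 4.5], [17.0, -29.0, 4.5], [19.7, -27.2, 4.5], [22.3, -25.1, 4.5]] [np.float64(-5.6), np.float64(-5.6), np.float64(-5.6), np.float64(-5.6), np.float64(-5.6)]
[[24.6, -22.8, 4.5], [26.7, -20.3, 4.5], [28.6, -17.6, 4.5], [30.2, -14.7, 4.5], [31.5, -11.7, 4.5]] [np.float64(-5.6), np.float64(-5.6), np.float64(-5.6), np.float64(-5.6), np.float64(-5.6)]
```

Call:
carry_out --grip '[1,1,1,1,1]' --pt "11 -32 4" --pt "14 -31 4" --pt "17 -29 4" --pt "20 -27 4" --pt "22 -25 4" --roll '[-5.6,-5.6,-5.6,-5.6,-5.6]'

```text
clock: 1.6
tool_pos: [0.5155, -0.1783, 0.1847]
ee_rot: [0.988, 0.156, 0.0, 0.0]
wrist_force: [0.1, -0.3, 0.8]
opening: 0.999
```

Call:
carry_out --grip '[1,1,1,1,1]' --pt "25 -23 4" --pt "27 -20 4" --pt "29 -18 4" --pt "30 -15 4" --pt "30 -12 4" --roll '[-5.6,-5.6,-5.6,-5.6,-5.6]'

```text
clock: 2.02
tool_pos: [0.5976, -0.0321, 0.1646]
ee_rot: [0.921, 0.39, 0.0, 0.0]
wrist_force: [0.4, 0.4, 0.0]
opening: 0.994
```

Call:
carry_out --grip '[0.3,0.3]' --pt "0 0 0" --pt "0 0 0" --roll '[0,0]'

```text
clock: 2.18
tool_pos: [0.5972, -0.0311, 0.1643]
ee_rot: [0.921, 0.39, 0.0, -0.001]
wrist_force: [-0.1, -0.7, -0.7]
opening: 0.924
```

```bash
python3 - <<'E'
from plan import *; from h import *
s=sensors.read_state();state();line([.5965,-.032,.094],45.5,5)
f=imaging.grab_frame("wrist");im=f["pixels"].copy()
T=np.eye(4);T[:3,:3]=R.from_quat(s["ee_rot"]).as_matrix();T[:3,3]=s["tool_pos"]
f["camera_from_world"]=np.linalg.inv(T@np.array(f["hand_eye"]))
for p in ([.5965,-.032,.104],[.521,.042,.084],[.6257,.0527,.032]):
    u=proj(f,np.array(p));print(p,u);cv2.drawMarker(im,tuple(int(round(a)) for a in u),(0,0,255),0,14,1)
np.save("w1.npy",f["camera_from_world"]);cv2.imwrite("pics/w1.png",im)
E
```

```text
t 2.18 p [ 0.5972 -0.0311  0.1643] yaw 45.86 F [-0.0861 -0.6723 -0.746 ] M [-0.0259 -0.1164  0.007 ] open 0.924 rad 0.1056 ang -43.82 j7 0.48
[[-0.2, 0.0, 14.1], [-0.2, 0.0, 14.1], [-0.2, 0.0, 14.1], [-0.2, 0.0, 14.1], [-0.2, 0.0, 14.1]] [np.float64(0.1), np.float64(0.1), np.float64(0.1), np.float64(0.1), np.float64(0.1)]
[0.5965, -0.032, 0.104] (np.float64(281.49641306303727), np.float64(232.73521153556996))
[0.521, 0.042, 0.084] (np.float64(282.22817143019427), np.float64(61.64212003707348))
[0.6257, 0.0527, 0.032] (np.float64(378.8858434465341), np.float64(159.8160278718971))
```

View pics/w1.png

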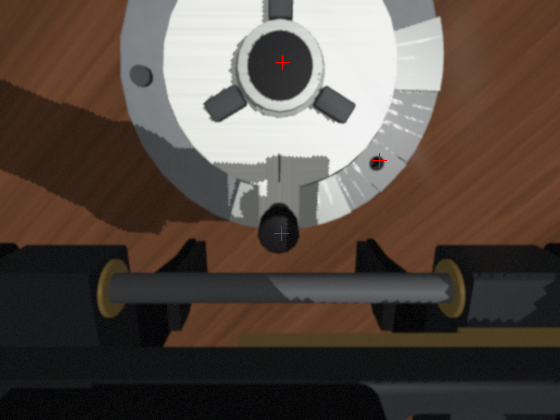

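Call:
carry_out --grip '[0.3,0.3,0.3,0.3,0.3]' --pt "-1 0 14" --pt "0 0 14" --pt "0 0 14" --pt "0 0 14" --pt "0 0 14" --roll '[0,0,0,0,0]'

```text
clock: 2.65
tool_pos: [0.5958, -0.0356, 0.0935]
ee_rot: [0.922, 0.387, -0.0, 0.0]
wrist_force: [-0.3, 0.2, -0.0]
opening: 0.655
```

Call:
carry_out --grip '[-0.2,-0.3,-0.4,-0.5,-0.5]' --pt "0 0 0" --pt "0 0 0" --pt "0 0 0" --pt "0 0 0" --pt "0 0 0" --roll '[0,0,0,0,0]' --squeeze 15

```text
clock: 3.07
tool_pos: [0.5967, -0.0341, 0.0954]
ee_rot: [0.922, 0.388, 0.001, 0.0]
wrist_force: [0.2, -1.0, -0.8]
opening: 0.357
```

Call:
carry_out --grip '[-1,-1,-1,-1,-1]' --pt "0 0 0" --pt "0 0 0" --pt "0 0 0" --pt "0 0 0" --pt "0 0 0" --roll '[0,0,0,0,0]' --squeeze 15

```text
clock: 3.48
tool_pos: [0.5968, -0.0341, 0.0953]
ee_rot: [0.922, 0.388, 0.001, 0.0]
wrist_force: [1.1, 0.9, 5.8]
opening: 0.316
```

```bash
python3 -c "
from plan import *
state()"
```

```text
t 3.48 p [ 0.5968 -0.0341  0.0953] yaw 45.65 F [1.0575 0.8776 5.8412] M [ 0.1071 -0.194  -0.0394] open 0.316 rad 0.1074 ang -45.13 j7 0.42
```

Call:
carry_out --grip '[-1,-1,-1,-1,-1]' --pt "0 0 0" --pt "0 0 0" --pt "0 0 -1" --pt "0 0 -2" --pt "0 0 -2" --roll '[0,0,0,0,0]' --squeeze 35

```text
clock: 3.9
tool_pos: [0.5962, -0.0345, 0.0985]
ee_rot: [0.922, 0.388, 0.0, -0.0]
wrist_force: [4.4, -0.2, -9.5]
opening: 0.315
```

Call:
carry_out --grip '[-1,-1,-1,-1,-1]' --pt "0 0 -2" --pt "0 0 -2" --pt "0 0 -2" --pt "0 0 -2" --pt "0 0 0" --roll '[0,0,0,0,0]'

```text
clock: 4.32
tool_pos: [0.5959, -0.0348, 0.1064]
ee_rot: [0.922, 0.387, -0.0, -0.0]
wrist_force: [5.1, -0.4, -9.4]
opening: 0.313
```

```bash
python3 -c "
from plan import *
state()"
```

```text
t 4.32 p [ 0.5959 -0.0348  0.1064] yaw 45.59 F [ 5.0961 -0.3615 -9.3855] M [ 0.0323 -1.2446 -0.306 ] open 0.313 rad 0.1073 ang -45.72 j7 0.43
```

Call:
carry_out --grip '[-1,-1,-1,-1,-1]' --pt "0 0 -1" --pt "0 0 -1" --pt "0 0 0" --pt "1 0 0" --pt "2 0 0" --roll '[0,0,0,-0.5,-1]'

```text
clock: 4.73
tool_pos: [0.5975, -0.0332, 0.1084]
ee_rot: [0.917, 0.4, -0.001, -0.0]
wrist_force: [4.1, -0.7, -11.0]
opening: 0.307
```

Call:
carry_out --grip '[-1,-1,-1,-1,-1]' --pt "2 0 0" --pt "3 0 0" --pt "3.7 0 0" --pt "3.7 0 0" --pt "3.7 -0.2 0" --roll '[-1,-1.6,-2,-2,-2]'

```text
clock: 5.15
tool_pos: [0.6083, -0.0203, 0.1091]
ee_rot: [0.883, 0.469, -0.001, 0.0]
wrist_force: [4.6, -1.8, -11.7]
opening: 0.311
```

```bash
python3 -c "
from plan import *
state()"
```

```text
t 5.15 p [ 0.6083 -0.0203  0.1091] yaw 55.92 F [  4.5762  -1.8439 -11.7104] M [-0.4886 -1.2677 -0.1911] open 0.311 rad 0.1072 ang -35.51 j7 0.56
```

Call:
carry_out --grip '[-1,-1,-1,-1,-1]' --pt "3.7 -0.1 0" --pt "3.7 -0.1 0" --pt "3.7 -0.1 0" --pt "3.7 -0.1 0" --pt "3.7 -0.1 0" --roll '[-2,-2,-2,-2,-2]'

```text
clock: 5.57
tool_pos: [0.6176, -0.0043, 0.1092]
ee_rot: [0.839, 0.544, -0.0, 0.001]
wrist_force: [5.9, -2.6, -11.3]
opening: 0.313
```

Call:
carry_out --grip '[-1,-1,-1,-1,-1]' --pt "3.7 -0.1 0" --pt "3.7 -0.1 0" --pt "3.7 -0.1 0" --pt "3.7 -0.1 0" --pt "3.7 -0.1 0" --roll '[-2,-2,-2,-2,-2]'

```text
clock: 5.98
tool_pos: [0.624, 0.0132, 0.1094]
ee_rot: [0.788, 0.615, 0.0, 0.001]
wrist_force: [5.8, -2.1, -10.7]
opening: 0.31
```

Call:
carry_out --grip '[-1,-1,-1,-1]' --pt "3.7 -0.1 0" --pt "3.7 -0.1 0" --pt "0 0 0" --pt "0 0 0" --roll '[-2,-2,0,0]'

```text
clock: 6.32
tool_pos: [0.6258, 0.0212, 0.1095]
ee_rot: [0.766, 0.642, 0.001, 0.001]
wrist_force: [7.4, -1.8, -9.7]
opening: 0.311
```

```bash
python3 - <<'E'
from plan import *; from h import *
state()
f=imaging.grab_frame("top");g=imaging.grab_frame("side")
a=cv2.resize(f["pixels"][150:240,215:305],(540,540),interpolation=cv2.INTER_CUBIC)
b=cv2.resize(g["pixels"][160:310,215:285],(252,540),interpolation=cv2.INTER_CUBIC)
cv2.imwrite("pics/s2.png",np.hstack([a,b]))
E
```

```text
t 6.32 p [0.6258 0.0212 0.1095] yaw 79.93 F [ 7.4188 -1.7574 -9.7175] M [-0.0966 -1.6683  0.0428] open 0.311 rad 0.1069 ang -11.22 j7 0.86
```

View pics/s2.png

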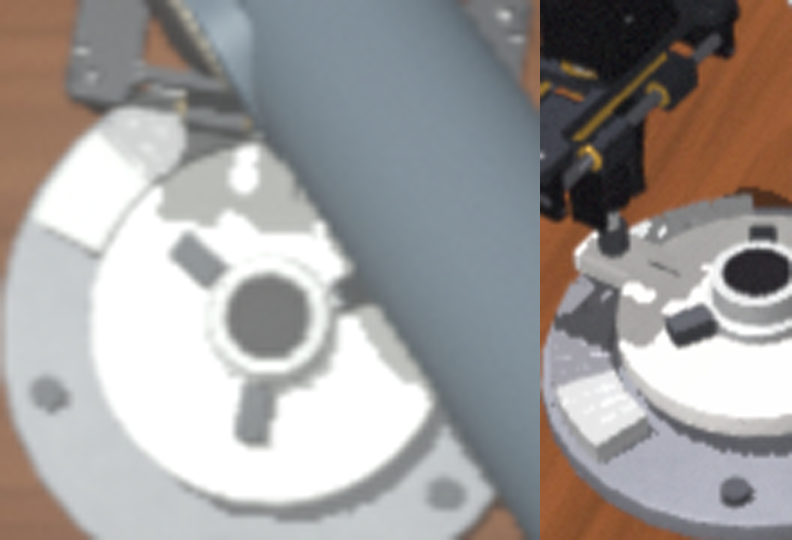

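Call:
carry_out --grip '[-1,-1,-1,-1,-1]' --pt "3.7 -0.1 0" --pt "0 0 0" --pt "0 0 2" --pt "0 0 2" --pt "0 0 1" --roll '[-2,0,0,0,0]'

```text
clock: 6.83
tool_pos: [0.6265, 0.0249, 0.1049]
ee_rot: [0.755, 0.656, 0.001, 0.001]
wrist_force: [5.8, -1.6, -8.1]
opening: 0.31
```

Call:
carry_out --grip '[-1,-1,-1,-1,-1]' --pt "0 0 1" --pt "0 0 1" --pt "0 0 1" --pt "0 0 0" --pt "0 0 0" --roll '[0,0,0,0,0]'

```text
clock: 7.25
tool_pos: [0.6265, 0.025, 0.1033]
ee_rot: [0.756, 0.655, 0.001, 0.001]
wrist_force: [3.2, -2.7, 3.1]
opening: 0.311
```

```bash
python3 -c "
from plan import *
state()"
```

```text
t 7.25 p [0.6265 0.025  0.1033] yaw 81.81 F [ 3.1825 -2.7176  3.1307] M [-0.5283 -0.9034  0.1308] open 0.311 rad 0.1069 ang -9.18 j7 0.88
```

Call:
carry_out --grip '[-1,-1,-1,-1,-1]' --pt "1.9 0 0" --pt "1.9 0 0" --pt "1.9 0 0" --pt "1.9 -0.1 0" --pt "1.9 0 0" --roll '[-1,-1,-1,-1,-1]'

```text
clock: 7.67
tool_pos: [0.6274, 0.0322, 0.1033]
ee_rot: [0.727, 0.686, -0.0, 0.002]
wrist_force: [3.4, -6.8, 6.2]
opening: 0.306
```

Call:
carry_out --grip '[-1,-1,-1,-1,-1]' --pt "1.9 0 0" --pt "1.9 0 0" --pt "1.9 0 0" --pt "1.9 -0.1 0" --pt "1 0 0" --roll '[-1,-1,-1,-1,-0.5]'

```text
clock: 8.08
tool_pos: [0.6277, 0.0409, 0.1033]
ee_rot: [0.7, 0.714, -0.0, 0.002]
wrist_force: [3.4, -7.7, 6.1]
opening: 0.311
```

```bash
python3 -c "
from plan import *
state()"
```

```text
t 8.08 p [0.6277 0.0409 0.1033] yaw 91.2 F [ 3.4299 -7.662   6.0682] M [-1.2074 -0.8806 -0.1129] open 0.311 rad 0.1067 ang -0.59 j7 0.99
```

Call:
carry_out --grip '[-1,-1,-1,-1,-1]' --pt "1 0 -0.4" --pt "1 0 -0.3" --pt "1 0 0" --pt "1 0 0" --pt "1 0 0" --roll '[-0.5,-0.5,-0.5,-0.5,-0.5]'

```text
clock: 8.5
tool_pos: [0.6275, 0.0458, 0.1033]
ee_rot: [0.684, 0.73, -0.0, 0.002]
wrist_force: [5.5, -6.1, 2.5]
opening: 0.309
```

Call:
carry_out --grip '[-1,-1,-1,-1,-1]' --pt "0.7 0 0" --pt "0.7 0 0" --pt "0.7 0 0" --pt "0.7 0 0" --pt "0.7 0 0" --roll '[-0.4,-0.4,-0.4,-0.4,-0.4]'

```text
clock: 8.92
tool_pos: [0.6271, 0.0501, 0.1026]
ee_rot: [0.671, 0.742, 0.0, 0.002]
wrist_force: [7.4, -1.5, -8.0]
opening: 0.313
```

Call:
carry_out --grip '[-1,-1,-1,-1,-1]' --pt "0.2 0 0.5" --pt "0.2 0 0.5" --pt "0 0 1" --pt "0 0 0.5" --pt "0 0 0" --roll '[0,0,0,0,0]'

```text
clock: 9.33
tool_pos: [0.6271, 0.051, 0.0992]
ee_rot: [0.67, 0.742, 0.001, 0.001]
wrist_force: [8.0, -2.7, -7.1]
opening: 0.306
```

```bash
python3 -c "
from plan import *
state()"
```

```text
t 9.33 p [0.6271 0.051  0.0992] yaw 95.81 F [ 7.9548 -2.6573 -7.0528] M [-0.4228 -1.9321  0.2278] open 0.306 rad 0.1064 ang 4.84 j7 1.04
```

Call:
carry_out --grip '[-1,-1,-1,-1,-1]' --pt "0 0.5 1" --pt "0 0.5 1" --pt "0 0 1" --pt "0 0 1" --pt "0 0 0" --roll '[0,0,0,0,0]'

```text
clock: 9.75
tool_pos: [0.6272, 0.0511, 0.0955]
ee_rot: [0.67, 0.742, -0.0, 0.001]
wrist_force: [5.1, -2.9, -3.6]
opening: 0.309
```

Call:
carry_out --grip '[-1,-1,-1]' --pt "0 0 0.5" --pt "0 0 0.5" --pt "0 0 0" --roll '[0,0,0]'

```text
clock: 10.0
tool_pos: [0.6272, 0.0514, 0.0954]
ee_rot: [0.67, 0.742, -0.0, 0.001]
wrist_force: [4.2, -4.3, 1.6]
opening: 0.309
```

```bash
python3 -c "
from plan import *
state()"
```

```text
t 10.0 p [0.6272 0.0514 0.0954] yaw 95.81 F [ 4.2299 -4.2904  1.634 ] M [-0.7095 -0.9537  0.331 ] open 0.309 rad 0.1066 ang 5.05 j7 1.04
```

Call:
carry_out --grip '[-1,-1,-0.3,-0.1,0.1]' --pt "-0.5 0 0" --pt "0 0 0" --pt "0 0 0" --pt "0 0 0" --pt "0 0 0" --roll '[0,0,0,0,0]' --squeeze 10

```text
clock: 10.42
tool_pos: [0.6253, 0.0523, 0.0941]
ee_rot: [0.67, 0.742, -0.001, -0.001]
wrist_force: [-0.5, 1.1, 0.1]
opening: 0.429
```

Call:
carry_out --grip '[0.3,0.3,0.3,0.3,0.3]' --pt "0 0 0" --pt "0 0 0" --pt "0 0 0" --pt "0 0 0" --pt "0 0 -2" --roll '[0,0,0,0,0]'

```text
clock: 10.83
tool_pos: [0.6263, 0.0515, 0.0964]
ee_rot: [0.671, 0.742, -0.0, -0.0]
wrist_force: [0.1, 0.3, -0.1]
opening: 0.642
```

Call:
carry_out --grip '[0.3,0.3,0.3,0.3,0.3]' --pt "0 0 -15" --pt "0 0 -25" --pt "0 0 -30" --pt "0 0 -30" --pt "0 0 -30" --roll '[0,0,0,0,0]'

```text
clock: 11.25
tool_pos: [0.6266, 0.0519, 0.2295]
ee_rot: [0.671, 0.742, 0.0, 0.0]
wrist_force: [0.9, -0.4, -0.4]
opening: 0.647
```

Call:
carry_out --grip '[0.3,0.3,0.3,0.3,0.3]' --pt "-30 0 0" --pt "-38 0 0" --pt "-38 0 0" --pt "-38 0 0" --pt "-38 0 0" --roll '[0,0,0,0,0]'

```text
clock: 11.67
tool_pos: [0.645, -0.1311, 0.2285]
ee_rot: [0.671, 0.742, 0.0, 0.001]
wrist_force: [0.7, -0.1, -1.2]
opening: 0.649
```

Call:
carry_out --grip '[0.3,0.3,0.3,0.3,0.3]' --pt "-38 0 0" --pt "-38 0 0" --pt "-20 0 0" --pt "0 0 0" --pt "0 0 0" --roll '[0,0,0,0,0]'

```text
clock: 12.08
tool_pos: [0.6544, -0.2267, 0.2275]
ee_rot: [0.672, 0.741, 0.0, 0.0]
wrist_force: [-0.1, 0.7, -0.1]
opening: 0.648
```

```bash
python3 - <<'E'
from plan import *; from h import *
state()
f=imaging.grab_frame("top");g=imaging.grab_frame("side")
a=cv2.resize(f["pixels"][150:260,205:315],(440,440),interpolation=cv2.INTER_CUBIC)
b=cv2.resize(g["pixels"][185:295,215:305],(360,440),interpolation=cv2.INTER_CUBIC)
b=cv2.copyMakeBorder(b,0,0,0,0,0)
cv2.imwrite("pics/s3.png",np.hstack([a,b]))
E
```

```text
t 12.08 p [ 0.6544 -0.2267  0.2275] yaw 95.56 F [-0.1169  0.6553 -0.0537] M [ 0.1861 -0.1805 -0.0108] open 0.648 rad 0.3 ang -63.6 j7 1.57
```

View pics/s3.png

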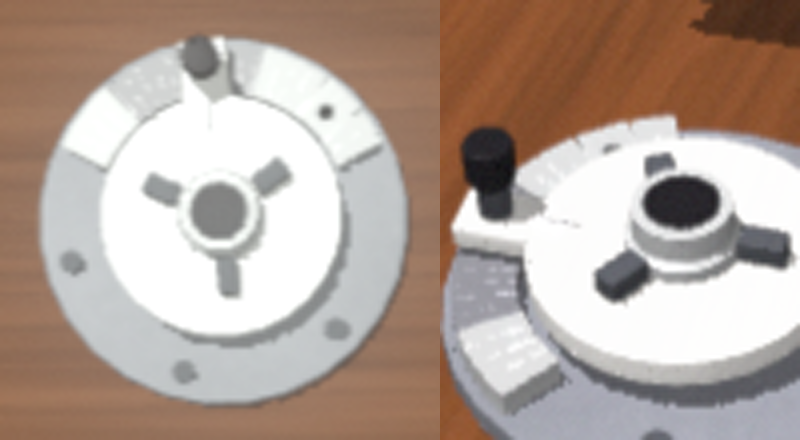

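```bash
python3 - <<'E'
from h import *
g=imaging.grab_frame("side")
for z in (.091,.099):
  for xy in ((.5965,-.0325),(.6263,.0527)): print(z,xy,np.round(proj(g,np.array([*xy,z])),1))
b=g["pixels"].max(2)
for n,u,(r0,r1) in(("now",227,(208,240)),):print(n,b[r0:r1,u])
im=cv2.imread("pics/side0.png").max(2);print("start",im[188:222,257])
E
```

```text
0.091 (0.5965, -0.0325) [256.5 203. ]
0.091 (0.6263, 0.0527) [227.1 224.5]
0.099 (0.5965, -0.0325) [256.3 200.2]
0.099 (0.6263, 0.0527) [226.7 221.7]
now [146 145 146 142 141 144 147 140 107  52  42  42  42  45  45  45  45  29
  32  30  25  28  29  28  30  45  55  62  64  62  67  99]
start [126 120 121 118 122 123 121  98  49  42  44  40  40  38  35  32  25  25
  22  27  25  22  28  39  55  58  59  59  60  72 164 251 253 253]
```

```bash
python3 -c "
from bench import bot
print(bot.finish_job())"
```

```text
the job is handed in; nothing more can be done
None
```

The table is indexed one station on, the pin is fully home in the next hole, and I handed the job in at about 12 s of robot time.

I gripped the knob, drew the pin up about 14 mm and swung the table counterclockwise. At about 36° I lowered the pin onto the darker plate and swung on slowly. It started to drop at about 50°, matching the 50.5–51° I had measured for the hole in the pictures. I lowered it home, let go and moved the arm clear.

- **Pin height:** the tool ended at z = 95.4 mm against 95.3 mm at the start. In the side picture the knob sits within about 0.3 px of the home height; a pin still standing on the plate would show about 3 px higher.
- **Forces:** the readings at the end of each move showed at most 8 N sideways and 12 N along the pin. I did not record the peaks between readings.
- **After release:** the tool forces were near zero.
- **Sleeves and caliper:** I never moved near them, but did not photograph them again at the end.

No check failed. The only disagreement was in position: the cameras and the arm's own readings differed by 1–2 mm.

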